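# Lock a slide box into the quarantine pen

### The arm

A 6-joint arm with a two-finger parallel gripper is mounted at the origin on a cart in front of the work surface, level with it; the furniture and walls round the work are solid. World frame = base frame: x ahead of the robot, y to its left, z up, the work surface at z = 0. Lengths are in m, angles in rad, forces in N, time in s.
With the tool pointing down it reaches from about 0.25 to 0.775 m from the base axis. Payload 4 kg.
Tool frame: the origin (TCP) lies at the centre of the arm's flange, where the gripper is bolted on; the fingertips stand 199 mm ahead of it and the grasp point (between the pads) lies 180 mm ahead of it; z points along the fingers, y is the line along which they close (so a half turn about z gives the same grasp; the last joint's range is limited). The gripper opens to 94 mm and grips with 3 to 60 N. Pads are 16 mm wide; open, the fingers measure 119 mm over their backs; the gripper's body (75 mm by 177 mm) begins 78 mm behind the grasp point.
Start: joints at [1.211, 0.087, 1.371, -0, 1.684, -0.103], TCP at [0.14, 0.532, 0.405] pointing down, gripper open.
Joint ranges: [-3.1, 3.1], [-0.76, 2.03], [0.27, 2.55], [-1.08, 4.22], [0.17, 2.65], [-2.57, 2.57]. Speed limits (rad/s): [2.79, 2.79, 3.14, 3.14, 3.14, 3.14].

### API

Orientations are given as [roll, pitch, yaw] about the fixed x, y, z axes, in that order (R = Rz(yaw) Ry(pitch) Rx(roll)).
In Python, from bench import robot, eyes, models gives the robot as it stands.
- The arm moves only by the tool step_arm, never from a script. Its argument "commands" is a list that holds one entry, the list of rows, each a list of 7 numbers: the shift along the tool's x, y, z in mm, then the turn, a rotation vector about the tool's x, y, z in rad, then the finger opening in mm, from 0 to 94. In form: [[[tx, ty, tz, wx, wy, wz, gripper], ...]]. A call has 1 to 20 rows; each row shifts and turns the commanded pose from where the row before left it, along the tool's axes as they then stand; what a row does not reach is not made up. A row lasts 1/8 s, in which the tool goes at most 62.5 mm and 10.7 degrees, less where a joint would pass 70% of its speed; a pose out of reach is approached as far as the arm can. A call is refused whole if a number of a shift passes 62.5 or a number of a turn 0.188, either way. A call with a gripper value outside its range is refused whole. The fingers move at their own pace and stop on an object; the grip force is fixed at half the most. Time passes only in rows, so rows that do not move let the fingers close. It gives the time, the measured TCP pose, the force, the opening and the grip force at its end, in the units of the state.
- robot.get_obs(): the state, without advancing time (a new reading comes with each control period).
- eyes.snapshot(name): name is "side" or "top" or "wrist"; returns a dict with "color" (400x640x3 uint8, red, green, blue), "camera_matrix" (3x3 intrinsics, pixels), "D" ([k1, k2, p1, p2, k3] as OpenCV has them; the pictures are not rectified), "eye" and "rotation" of the camera in the world; the wrist camera has in their place "tool_from_camera" (4x4, takes a point from camera to tool coordinates, whose origin is the TCP and whose axes are the flange's). Camera axes: x right, y up, looking along -z (the intrinsics and any distortion apply to the point x, -y, -z); pixel columns grow to the right and rows downward; lengths in m; the calibration is good to about 2 mm. A picture is of the moment at which its call begins: read the wrist's pose just before it. There is no depth.
- robot.close_job(): hands the job in; it is judged then, once.
Trained networks look in a picture, given as the dict that the camera call returned (one of the last four; its "shot" number tells which), for a name from the list of things; names that differ only in an ending like _2 or _b are one class to them, and where a whole thing is asked for, a point or a joint stands for the part that bears it (a point fixed in the world has none). Each returns a list of dicts, best first, with "confidence" (0 to 1); they miss things now and then, are a little off and sometimes report something else, mostly with a low value. They report only what shows in the picture. A call takes as long as a camera call. They do not tell look-alikes from the thing itself.
- models.masks_of(picture, query): "mask" (400x640 bool, what is visible of it) and "xy" ([column, row] in pixels, amid what is visible of it).
- models.tip_of(picture, query): "xy" ([column, row] in pixels: a listed point, or the origin of a listed thing).
The state is a dict: "time": time; "joint_positions": joint angles; "qvel": joint speeds; "joint_torque": joint torques, N m; "tool_pos": TCP position; "ee_rot": TCP orientation; "wrist_force": force on the tool from outside, world axes, zero at the start; "wrist_torque": the same for the moment, N m; "width": finger opening in m; "finger_force": force on a finger pad.
Only numpy, scipy, OpenCV 4.12 (cv2) and the standard library are available. Lean on these libraries where they do the work, as an engineer would, in place of code of your own. Each camera call takes 0.05 s, during which the arm holds its last target. There are 200 camera calls.

### The job

Put the microscope slide box into quarantine: keeping it flat on the base, push it along the lane and through the swing gate to the far end of the pen, so that the gate falls shut behind it. Then take the locking pin out of its block and push it down through the knuckles of the shut gate until its collar rests on the top knuckle, and leave it there. Do not disturb the bottle and the beaker standing nearby.

Things in the scene. Friction and masses are not known exactly. Their poses are not given: they have to be found in the camera images.
- pen: Fixed open-topped pen: aluminium base 341 x 150 mm, its top 4 mm above the bench, with white walls up to 40 mm; two dark posts at the gate are 58 mm high. Origin on the bench, mid gate line; x points into the pen (the way the box is pushed), y to the hinge side, z up. Base from x = -125 to +216 mm. The gate leaf stands across x = 0. Behind it the pen is clear from y = -51 to +63 mm.
- lane_mouth (a point): Start of the entry lane, on the base at mid width (pen x = -120, y = 0, z = 4 mm). The lane runs from here to x = -8 mm between two guides, 90 mm clear (y = -45 to +45 mm).
- end_stop (a point): Middle of the face of the end stop wall that closes the pen (pen x = 210, y = 0, z = 22 mm). With the box pushed against it, the rear of the box is at pen x = +118 mm and the gate is free to shut.
- gate (a joint): Swing gate, rad: 0 shut, up to 1.75 swung into the pen (its only way). Steel leaf 96 mm wide, 9 to 47 mm above the bench, upright hinge at pen x = 0, y = +54 mm. A light spring (0.3 to 1 N at the edge) shuts it when nothing is in the way; rear of the box must be beyond x = 105 mm. The knuckle on its free end then lies between the two fixed ones.
- lock_hole (a point): Centre of the mouth of the top fixed knuckle, 58 mm above the bench (pen x = 0, y = -58 mm). Knuckles: 29 mm outside, 18 mm hole upright through all three (fixed 49-58 mm, gate 37-47 mm, fixed 20-34 mm above the bench).
- slide_box: Loose closed microscope slide box, 82 x 92 x 30 mm, 0.25 kg, lid fixed. Origin at the centre of its underside, z up; the 92 mm side is its y axis and lies along the lane. It starts on the base (4 mm above the bench) at the entry, its middle 65 to 98 mm before the gate line.
- pin: Loose steel locking pin, 88 mm long, 0.08 kg, upright in its block. Origin on its axis at the underside of the collar, z up. Below: shaft of 12 mm diameter, 46 mm long, the last 10 mm tapered to 5 mm. Above: collar of 32 mm diameter, 5 mm thick, then a black round grip of 24 mm diameter from 5 to 42 mm above the origin.
- pin_block: Fixed grey block 50 x 50 x 52 mm with an upright 18 mm hole through its middle, in which the pin stands with the collar resting on top. Origin at the centre of its underside.
- bottle: Loose bystander: upright white reagent bottle, 53 mm across, 104 mm high, beside the pen on its far side from the robot. Origin at the centre of its underside.
- beaker: Loose bystander: glass beaker, 50 mm across, 58 mm high, near the front edge of the bench to the right of the gate. Origin at the centre of its underside.
Things that resemble listed ones, but are neither listed nor needed, are in the scene too. What is shaped like the pin but green is not meant.

How it is judged:
On the way, in this order (a step that is already met when the one before it is completed fails the run):
1. the slide box is in the gateway and holds the gate open by more than 0.5 rad (value of joint gate above 0.5 rad and x of slide_box in the frame of pen between -0.03 and 0.08 m), for 0.05 s.
2. the slide box is inside the pen, its middle more than 140 mm beyond the gate line, and the gate has fallen shut behind it (under 0.06 rad), with the pin not yet in the knuckles (value of joint gate below 0.06 rad and x of slide_box in the frame of pen above 0.14 m and distance between pin and lock_hole above 0.06 m), for 0.2 s.
At the end, for the whole second after the job is handed in: Slide box flat on the base in the pen, its middle 140 to 200 mm beyond the gate line; gate shut (under 0.08 rad); pin upright (within 0.1 rad) through all three knuckles, collar within 5 mm of the top knuckle, axis within 7 mm of the hole's; both at rest (x of slide_box in the frame of pen between 0.14 and 0.2 m and z of slide_box in the frame of pen below 0.008 m and angle between slide_box's own z axis and vertical below 0.08 rad and value of joint gate below 0.08 rad and horizontal distance between pin and lock_hole below 0.007 m and z of pin in the frame of lock_hole between -0.005 and 0.005 m and angle between pin's own z axis and vertical below 0.1 rad and linear speed of each of pin, slide_box below 0.02 m/s); the robot touches nothing.
It fails at once if the slide box is lifted more than 15 mm off the base or tipped by more than 0.35 rad (z of slide_box in the frame of pen above 0.019 m or angle between slide_box's own z axis and vertical above 0.35 rad).
It fails at once if the bottle or the beaker is moved by more than 20 mm or tipped (distance of any of bottle, beaker from where it was at the start of the episode above 0.02 m or angle between any of bottle, beaker's own z axis and vertical above 0.3 rad).
It also fails if it takes over 69 s, if anything falls off the work surface, if the arm or the gripper's body presses on something with over 40 N, if the wrist force passes 120 N, or if a joint passes its speed limit or range.

## Working session

There is one attempt and no reset: what is moved stays moved. The work goes in short steps, Python scripts to look and compute and a tool call to move; the robot and the scene stay as the last step left them, time stands still between calls to the robot, and variables do not carry over. Pictures are saved under pics/ and viewed, at most 12 in all, crops included, and the job is handed in when it is done.

Besides the shell and the picture viewer there is one more tool, called after "Call:" as name(argument=value, ...), one argument or row to a line, values as JSON. step_arm: Moves the arm, as the interface text tells. Its arguments: {"type":"object","properties":{"commands":{"type":"array"}},"required":["commands"]}

```bash
mkdir -p pics; cat > h.py <<'E'
import numpy as np, cv2
from scipy.spatial.transform import Rotation as R
from bench import robot, eyes, models
def save(p,n): cv2.imwrite(f'pics/{n}.png',p['color'][:,:,::-1])
def campose(p,o=None):
    if 'eye' in p: return np.array(p['eye']),np.array(p['rotation'])
    T=np.eye(4);T[:3,:3]=R.from_euler('xyz',o['ee_rot']).as_matrix();T[:3,3]=o['tool_pos']
    T=T@np.array(p['tool_from_camera']);return T[:3,3],T[:3,:3]
def ray(p,xy,o=None):
    e,r=campose(p,o)
    u=cv2.undistortPoints(np.array([[xy]],float),np.array(p['camera_matrix']),np.array(p['D'],float))[0,0]
    return e,r@np.array([u[0],-u[1],-1.])
def atz(p,xy,z,o=None):
    e,d=ray(p,xy,o);return e+d*(z-e[2])/d[2]
def proj(p,X,o=None):
    e,r=campose(p,o);c=(np.atleast_2d(X)-e)@r
    c=c*[1,-1,-1]
    return cv2.projectPoints(c,np.zeros(3),np.zeros(3),np.array(p['camera_matrix']),np.array(p['D'],float))[0][:,0]
E
python3 - <<'E'
from h import *
o=robot.get_obs();print(o['tool_pos'],o['ee_rot'],o['time'])
for n in ['top','side']:
    p=eyes.snapshot(n);save(p,n+'0');print(n,p['eye'])
    for q,z in [('lane_mouth',.004),('end_stop',.022),('lock_hole',.058),('slide_box',.004),('pin',.052),('pin_block',0),('bottle',0),('beaker',0),('pen',0)]:
        for d in models.tip_of(p,q)[:3]: print(q,np.round(d['xy'],1),round(d['confidence'],2),np.round(atz(p,d['xy'],z),3))
E
```

```text
[0.13963823 0.53186147 0.40351582] [-3.13938990e+00 -2.22103832e-04  2.88487123e+00] 0.0
top [ 0.39198992 -0.13630046  1.19434996]Traceback (most recent call last):
  File "<stdin>", line 6, in <module>
  File "h.py", line 14, in atz
    e,d=ray(p,xy,o);return e+d*(z-e[2])/d[2]
                                        ~^^^
IndexError: invalid index to scalar variable.
```

```bash
python3 - <<'E'
from h import *
for n in ['top','side']:
    p=eyes.snapshot(n);save(p,n+'0');print(n,p['eye'],p['rotation'],p['camera_matrix'],p['D'])
E
```

```text
top [ 0.39198992 -0.13630046  1.19434996] [ 1.87444969e-01  1.53635145e-03 -1.54806274e+00] [[393.40353133   0.         320.86843887]
 [  0.         393.40353133 200.57974776]
 [  0.           0.           1.        ]] [-0.03015573  0.          0.          0.          0.        ]
side [0.44974237 0.94973151 0.86722157] [ 0.95836746 -0.01639884 -3.0064497 ] [[518.93024507   0.         318.66842721]
 [  0.         518.93024507 199.74692355]
 [  0.           0.           1.        ]] [-0.07200917  0.          0.          0.          0.        ]
```

View pics/top0.png

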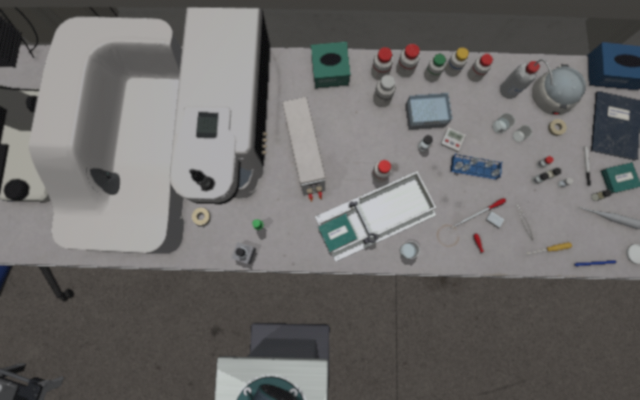

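View pics/side0.png

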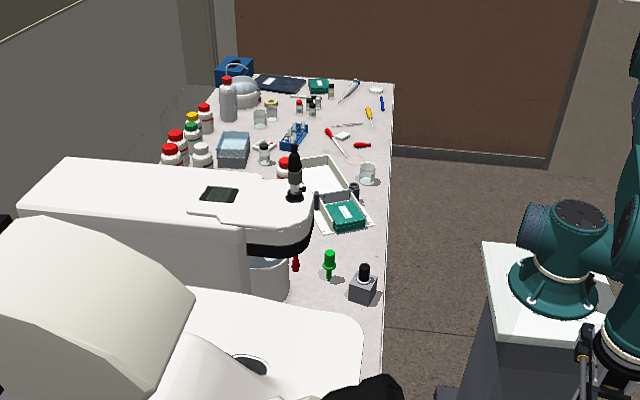

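```bash
sed -i "s/return np.array(p\['eye'\]),np.array(p\['rotation'\])/return np.array(p['eye']),R.from_euler('xyz',p['rotation']).as_matrix()/" h.py; python3 - <<'E'
from h import *
for n in ['top','side']:
    p=eyes.snapshot(n)
    for q,z in [('lane_mouth',.004),('end_stop',.022),('lock_hole',.058),('slide_box',.004),('pin',.052),('pin_block',0),('bottle',0),('beaker',0),('pen',0)]:
        for d in models.tip_of(p,q)[:3]: print(n,q,np.round(d['xy'],1),round(d['confidence'],2),np.round(atz(p,d['xy'],z),3))
    if n=='top':
        c=cv2.resize(p['color'][150:280,220:450],None,fx=3.4,fy=3.4,interpolation=cv2.INTER_CUBIC);cv2.imwrite('pics/topc.png',c[:,:,::-1])
E
```

```text
top lane_mouth [328.7 238.5] 0.63 [ 0.501 -0.156  0.004]
top lane_mouth [406.9 252.3] 0.33 [ 0.465 -0.392  0.004]
top end_stop [423.5 190.8] 0.88 [ 0.652 -0.442  0.022]
top slide_box [335.4 235. ] 0.68 [ 0.513 -0.176  0.004]
top pin [257.  225.5] 0.51 [0.53  0.055 0.052]
top pin [240.9 250.4] 0.48 [0.457 0.098 0.052]
top pin_block [245.8 254.3] 0.52 [0.448 0.093 0.   ]
top bottle [379.2 170.1] 0.69 [ 0.72 -0.31  0.  ]
top bottle [358.5 223.5] 0.66 [ 0.55  -0.246  0.   ]
top beaker [409.6 250.2] 0.51 [ 0.472 -0.401  0.   ]
top pen [362.2 221.3] 0.94 [ 0.557 -0.257  0.   ]
side end_stop [311.7 163.7] 0.97 [ 0.646 -0.436  0.022]
side lock_hole [353.6 187.1] 0.77 [ 0.503 -0.271  0.058]
side slide_box [342.7 219.6] 0.64 [ 0.523 -0.186  0.004]
side pin [363.5 281.9] 0.73 [0.451 0.099 0.052]
side pin [327.2 266.9] 0.51 [0.537 0.062 0.052]
side pin [362.4 299.2] 0.22 [0.449 0.153 0.052]
side pin_block [363.4 296.4] 0.98 [0.448 0.093 0.   ]
side bottle [285.5 185.7] 0.49 [ 0.711 -0.333  0.   ]
side beaker [369.2 180.2] 0.87 [ 0.462 -0.404  0.   ]
side beaker [362.9 298. ] 0.69 [0.449 0.098 0.   ]
side pen [337.4 207. ] 0.56 [ 0.544 -0.248  0.   ]
```

View pics/topc.png

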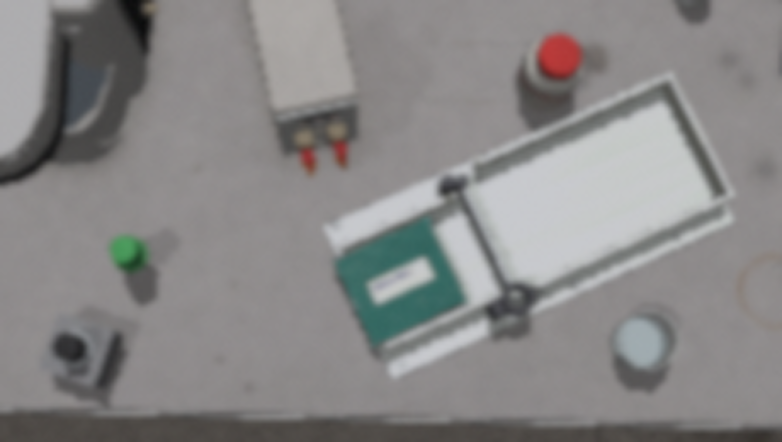

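Call:
step_arm(
  commands=[
    [[-38.2,-42.6,0,0,0,0,40],[-38.2,-42.6,0,0,0,0,40],[-38.2,-42.6,0,0,0,0,40],[-38.2,-42.6,0,0,0,0,40],[-38.2,-42.6,0,0,0,0,40],[-38.2,-42.6,0,0,0,0,40],[-38.2,-42.6,0,0,0,0,40],[-38.2,-42.6,0,0,0,0,40],[-38.2,-42.6,0,0,0,0,40],[-38.2,-42.6,0,0,0,0,40],[-38.2,-42.6,0,0,0,0,40],[-38.2,-42.6,0,0,0,0,40],[-38.2,-42.6,0,0,0,0,40],[0,0,0,0,0,0.167,40],[0,0,0,0,0,0.167,40],[0,0,0,0,0,0.167,40],[0,0,0,0,0,0.167,40],[0,0,0,0,0,0.167,40],[0,0,0,0,0,0,40]],
  ],
)

```text
time: 3.58
tool_pos: [0.4793, -0.1298, 0.4047]
ee_rot: [3.141, -0.0, 2.052]
wrist_force: [-0.4, 0.3, -1.3]
width: 0.0398
finger_force: 0.0
```

```bash
cat > look.py <<'E'
from h import *
import sys
o=robot.get_obs();p=eyes.snapshot('wrist');save(p,sys.argv[1])
print(np.round(o['tool_pos'],4),np.round(o['ee_rot'],4),o['time'],o['width'],np.round(campose(p,o)[0],3))
Z=dict(lane_mouth=.004,end_stop=.022,lock_hole=.058,slide_box=.004,pin=.052,pin_block=0,pen=0)
for q in sys.argv[2:]:
    for d in models.tip_of(p,q)[:3]: print(q,np.round(d['xy'],1),round(d['confidence'],2),np.round(atz(p,d['xy'],Z[q],o),4))
E
python3 look.py w1 lane_mouth end_stop lock_hole slide_box pen
```

```text
[ 0.4793 -0.1298  0.4047] [ 3.1415 -0.      2.0518] 3.575 0.03976001330602149 [ 0.441 -0.058  0.384]
lock_hole [280.3 303.8] 0.79 [ 0.503  -0.2821  0.058 ]
slide_box [329.1 223. ] 0.64 [ 0.5169 -0.1816  0.004 ]
pen [326.3 279.4] 0.56 [ 0.553  -0.2574  0.    ]
```

View pics/w1.png

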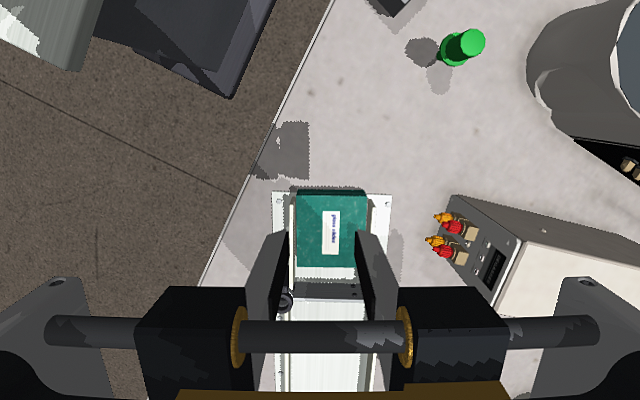

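```bash
python3 - <<'E'
from h import *
o=robot.get_obs();p=eyes.snapshot('wrist')
for n,xy,z in [('baseL',(273,191),.004),('baseR',(393,194),.004),('boxL',(296,188),.034),('boxR',(366,188),.034)]: print(n,atz(p,xy,z,o))
# fit pen pose with candidate
m=models.masks_of(p,'slide_box')[0]['mask'];c,_=cv2.findContours(m.astype('uint8'),0,2);
print(cv2.boundingRect(max(c,key=cv2.contourArea)))
for O in [(.553,-.2574)]:
  for a in (-62.4,-63,-64):
    a=np.radians(a);ex=np.array([np.cos(a),np.sin(a)]);ey=np.array([-ex[1],ex[0]])
    W=lambda x,y,z:[*(np.array(O)+x*ex+y*ey),z]
    print(np.degrees(a),np.round(proj(p,[W(-.125,-.075,.004),W(-.125,.075,.004),W(0,-.058,.058)],o),0).tolist())
E
python3 -c "
import cv2;i=cv2.imread('pics/w1.png')[170:320,250:410];cv2.imwrite('pics/w1c.png',cv2.resize(i,None,fx=4,fy=4,interpolation=cv2.INTER_CUBIC))"
```

```text
baseL [ 0.43542196 -0.17642611  0.004     ]
baseR [ 0.5694823 -0.1109683  0.004    ]
boxL [ 0.45765991 -0.15173689  0.034     ]
boxR [ 0.52832006 -0.11493581  0.034     ]
(295, 189, 72, 79)
-62.4 [[266.0, 192.0], [387.0, 192.0], [279.0, 305.0]]
-63.0 [[267.0, 191.0], [388.0, 192.0], [279.0, 304.0]]
-64.0 [[269.0, 190.0], [390.0, 193.0], [279.0, 304.0]]
```

View pics/w1c.png

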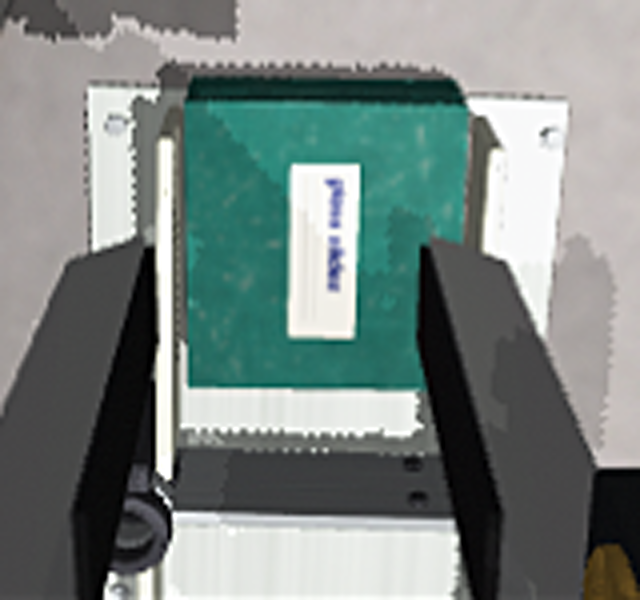

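Call:
step_arm(
  commands=[
    [[0,0,0,0,0,0.027,40],[12.5,12.5,20,0,0,0,40],[0,0,42,0,0,0,40],[0,0,42,0,0,0,40],[0,0,42,0,0,0,40],[0,0,30,0,0,0,40],[0,0,12,0,0,0,40],[0,0,0,0,0,0,40]],
  ],
)

```text
time: 4.97
tool_pos: [0.4851, -0.1131, 0.2164]
ee_rot: [-3.141, -0.001, 2.023]
wrist_force: [-0.9, -0.5, -0.5]
width: 0.0402
finger_force: 0.0
```

Call:
step_arm(
  commands=[
    [[-12,0,0,0,0,0,40],[-10,0,0,0,0,0,40],[-10,0,0,0,0,0,40],[-10,0,0,0,0,0,40],[-10,0,0,0,0,0,40],[-10,0,0,0,0,0,40],[-10,0,0,0,0,0,40],[-10,0,0,0,0,0,40],[-10,0,0,0,0,0,40],[-10,0,0,0,0,0,40],[-10,0,0,0,0,0,40],[-10,0,0,0,0,0,40],[-10,0,0,0,0,0,40],[-10,0,0,0,0,0,40],[-10,0,0,0,0,0,40]],
  ],
)

```text
time: 6.85
tool_pos: [0.5517, -0.2506, 0.2163]
ee_rot: [-3.141, -0.0, 2.023]
wrist_force: [-2.5, 2.0, 1.4]
width: 0.0402
finger_force: 1.4
```

```bash
python3 look.py w2 slide_box pen lock_hole end_stop
```

```text
[ 0.5517 -0.2506  0.2163] [-3.1413e+00 -2.0000e-04  2.0226e+00] 6.85 0.040179292645372226 [ 0.516 -0.177  0.196]
slide_box [320.2 305.4] 0.84 [ 0.5739 -0.2992  0.004 ]
pen [320.5 244.9] 0.61 [ 0.5546 -0.2589  0.    ]
lock_hole [206.6 288.1] 0.6 [ 0.5023 -0.2811  0.058 ]
```

View pics/w2.png

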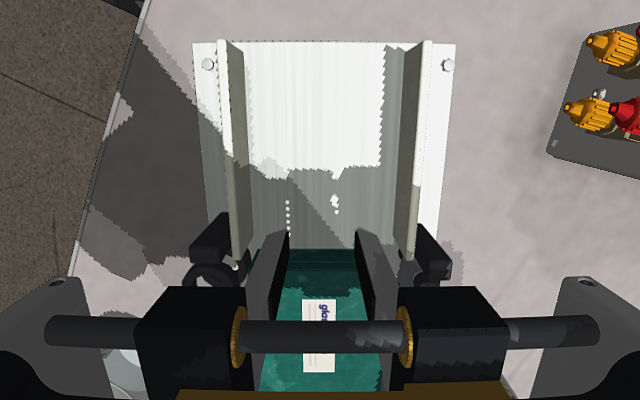

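Call:
step_arm(
  commands=[
    [[-10,0,0,0,0,0,40],[-10,0,0,0,0,0,40],[-10,0,0,0,0,0,40],[-10,0,0,0,0,0,40],[-10,0,0,0,0,0,40],[-10,0,0,0,0,0,40],[-10,0,0,0,0,0,40],[-10,0,0,0,0,0,40],[-10,0,0,0,0,0,40],[-10,0,0,0,0,0,40],[-8,0,0,0,0,0,40],[-3,0,0,0,0,0,40],[0,0,0,0,0,0,40]],
  ],
)

```text
time: 8.72
tool_pos: [0.6001, -0.3504, 0.2162]
ee_rot: [-3.141, 0.001, 2.022]
wrist_force: [-1.4, -1.1, 0.8]
width: 0.0399
finger_force: 0.5
```

```bash
python3 look.py w3 slide_box pen lock_hole end_stop; python3 - <<'E'
from h import *
p=eyes.snapshot('top')
for q,z in [('slide_box',.004),('bottle',0),('beaker',0)]:
  for d in models.tip_of(p,q)[:2]: print(q,d['confidence'],atz(p,d['xy'],z))
E
```

```text
[ 0.6001 -0.3504  0.2162] [-3.1413e+00  1.3000e-03  2.0224e+00] 8.725 0.03986640868639906 [ 0.564 -0.277  0.196]
slide_box [319.2 307.1] 0.9 [ 0.6223 -0.4009  0.004 ]
pen [321.8  68.7] 0.61 [ 0.5555 -0.2589  0.    ]
lock_hole [183.2  52.6] 0.97 [ 0.5042 -0.2828  0.058 ]
end_stop [319.3 307.1] 0.73 [ 0.617  -0.3893  0.022 ]
slide_box 0.42 [ 0.62056822 -0.40125789  0.004     ]
bottle 0.52 [ 0.71558136 -0.30726035  0.        ]
beaker 0.48 [ 0.71667628 -0.31260197  0.        ]
beaker 0.44 [ 0.46746617 -0.3942019   0.        ]
```

Call:
step_arm(
  commands=[
    [[-3,0,0,0,0,0,40],[-3,0,0,0,0,0,40],[0,0,0,0,0,0,40],[2,0,0,0,0,0,40],[0,0,-25,0,0,0,40],[0,0,-40,0,0,0,40],[0,0,-50,0,0,0,40],[0,0,-50,0,0,0,40],[20,-20,-10,0,0,0,40],[40,-40,0,0,0,0,40],[30,0,0,0,0,0,40],[0,0,0,0,0,0,40]],
  ],
)

```text
time: 10.68
tool_pos: [0.5078, -0.2975, 0.3926]
ee_rot: [3.14, 0.002, 2.024]
wrist_force: [-0.8, -0.4, 0.0]
width: 0.0402
finger_force: 0.0
```

```bash
python3 look.py w4 slide_box pen lock_hole pin; python3 - <<'E'
from h import *
p=eyes.snapshot('top')
for q,z in [('slide_box',.004),('pin',.052)]:
  for d in models.tip_of(p,q)[:3]: print(q,d['confidence'],atz(p,d['xy'],z))
c=cv2.resize(p['color'][160:270,300:450],None,fx=3,fy=3,interpolation=cv2.INTER_CUBIC)
w=cv2.imread('pics/w4.png');w=cv2.resize(w,None,fx=.53,fy=.53)
h=np.zeros((330,450+340,3),'uint8');h[:,:450]=c[:,:,::-1];h[:212,450:450+339]=w;cv2.imwrite('pics/m4.png',h)
E
```

```text
[ 0.5078 -0.2975  0.3926] [3.1402e+00 2.2000e-03 2.0237e+00] 10.675 0.040189964589516625 [ 0.472 -0.224  0.372]
slide_box [364.5 285.3] 0.88 [ 0.6236 -0.4054  0.004 ]
lock_hole [323.8 171.7] 0.76 [ 0.5029 -0.2819  0.058 ]
lock_hole [374.3 164.2] 0.6 [ 0.545  -0.2529  0.058 ]
pin 0.46 [0.45477421 0.09726887 0.052     ]
pin 0.42 [0.55723587 0.12786897 0.052     ]
```

View pics/m4.png

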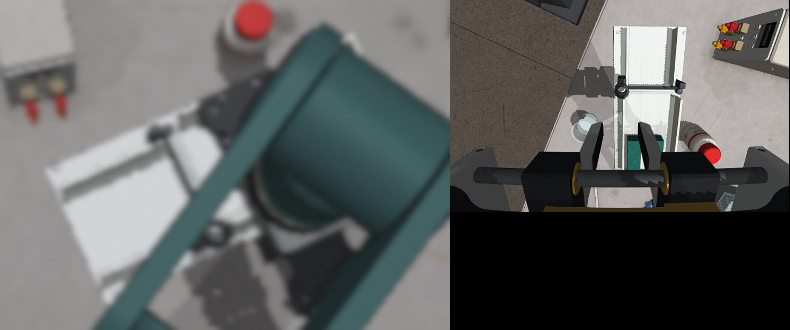

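Call:
step_arm(
  commands=[
    [[40,16,0,0,0,0,60],[50,21,0,0,0,0,60],[50,21,0,0,0,0,60],[50,21,0,0,0,0,60],[50,21,0,0,0,0,60],[40,16,0,0,0,0,60],[18,8,0,0,0,0,60],[0,0,0,0,0,0,60],[0,0,0,0,0,0,60]],
  ],
)

```text
time: 12.2
tool_pos: [0.4902, 0.023, 0.3916]
ee_rot: [-3.141, 0.0, 2.022]
wrist_force: [0.5, 0.3, 0.1]
width: 0.0599
finger_force: 0.0
```

```bash
python3 look.py w5 pin pin_block; python3 - <<'E'
from h import *
o=robot.get_obs();p=eyes.snapshot('top')
for q,z in [('slide_box',.004),('pin',.052)]:
  for d in models.tip_of(p,q)[:3]: print(q,d['confidence'],atz(p,d['xy'],z))
E
```

```text
[0.4902 0.023  0.3916] [-3.1412e+00  4.0000e-04  2.0223e+00] 12.2 0.05994218725683008 [0.454 0.096 0.371]
pin [412.5 113.4] 0.86 [0.5376 0.1283 0.052 ]
pin [317.3 104.8] 0.74 [0.4504 0.0946 0.052 ]
pin_block [317.9 104.3] 0.89 [0.4501 0.0951 0.    ]
slide_box 0.82 [ 0.62824717 -0.39367599  0.004     ]
pin 0.69 [ 0.55064922 -0.24757589  0.052     ]
pin 0.52 [0.44937061 0.09492037 0.052     ]
```

View pics/w5.png

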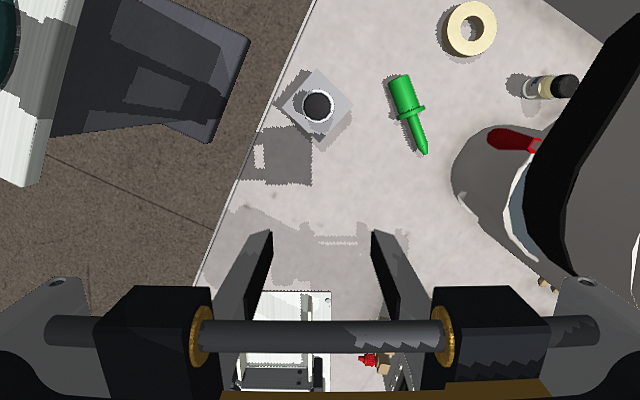

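Call:
step_arm(
  commands=[
    [[40,-2,0,0,0,0,60],[42,-2.7,0,0,0,0,60],[0,0,40,0,0,0,60],[0,0,40,0,0,0,60],[0,0,30,0,0,0,60],[0,0,19.5,0,0,0,60],[0,0,0,0,0,0,60],[0,0,0,0,0,0,15],[0,0,0,0,0,0,10],[0,0,0,0,0,0,10],[0,0,0,0,0,0,10],[0,0,0,0,0,0,10],[0,0,0,0,0,0,10]],
  ],
)

```text
time: 14.12
tool_pos: [0.45, 0.0954, 0.2627]
ee_rot: [3.141, 0.0, 2.023]
wrist_force: [-0.2, -0.2, 2.7]
width: 0.0234
finger_force: 30.0
```

Call:
step_arm(
  commands=[
    [[0,0,-20,0,0,0,10],[0,0,-45,0,0,0,10],[0,0,-45,0,0,0,10],[-20,-5,0,0,0,0,10],[-45,-12,0,0,0,0,10],[-48,-13,0,0,0,0,10],[-50,-13,0,0,0,0,10],[-50,-13,0,0,0,0,10],[-50,-13,0,0,0,0,10],[-50,-13,0,0,0,0,10],[-50,-13,0,0,0,0,10],[-45,-13,0,0,0,0,10],[-25,-9,0,0,0,0,10],[-10,0,0,0,0,0,10],[0,0,0,0,0,0,10],[0,0,0,0,0,0,10]],
  ],
)

```text
time: 16.12
tool_pos: [0.5383, -0.353, 0.3722]
ee_rot: [3.141, -0.001, 2.024]
wrist_force: [0.4, 0.1, -0.7]
width: 0.0231
finger_force: 30.0
```

```bash
python3 look.py w6 lock_hole pin pen slide_box; python3 -c "
import cv2;i=cv2.imread('pics/w6.png');a=cv2.resize(i[30:190,240:480],None,fx=3.3,fy=3.3,interpolation=cv2.INTER_CUBIC);cv2.imwrite('pics/w6c.png',a)"
```

```text
[ 0.5383 -0.353   0.3722] [ 3.1414e+00 -7.0000e-04  2.0242e+00] 16.125 0.023096942504032478 [ 0.502 -0.28   0.352]
lock_hole [319.4 107.6] 0.58 [ 0.5014 -0.2824  0.058 ]
pin [321.8 237.9] 0.74 [ 0.5596 -0.3968  0.052 ]
slide_box [367.6 249.9] 0.92 [ 0.625  -0.4055  0.004 ]
```

View pics/w6c.png

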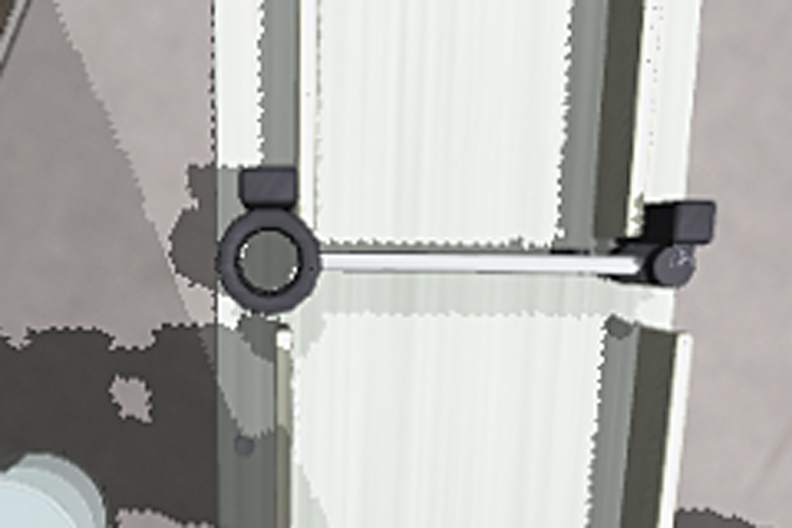

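```bash
python3 - <<'E'
from h import *
o=robot.get_obs();p=eyes.snapshot('wrist')
L=atz(p,(321.4,108.6),.058,o);print('hole',L)
m=models.tip_of(p,'pin');zc=o['tool_pos'][2]-.2107
P=atz(p,m[0]['xy'],zc,o);print('pin',m[0]['xy'],P)
T=np.array(o['tool_pos']);Rm=R.from_euler('xyz',o['ee_rot']).as_matrix()
print('pin in tool',Rm.T@(P-T),'hole in tool',Rm.T@(L-T))
k=models.masks_of(p,'pin');print([(d['confidence'],d['xy'],cv2.boundingRect(cv2.findNonZero(d['mask'].astype('uint8')))) for d in k[:2]])
pr=lambda x,y,z:np.round(proj(p,T+Rm@np.array([x,y,z]),o)[0],1)
print('expected tip',pr(0,0,.2567),'collar back edge',pr(.016,0,.2107),pr(.016,0,.2057),pr(0,.016,.2107),pr(0,-.016,.2107))
c=cv2.resize(p['color'][180:330,240:410],None,fx=3.5,fy=3.5,interpolation=cv2.INTER_CUBIC);cv2.imwrite('pics/w7.png',c[:,:,::-1])
E
```

```text
hole [ 0.50344631 -0.28303906  0.058     ]
pin [319.6, 239.5] [ 0.53782601 -0.35629092  0.16184125]
pin in tool [-0.00238808 -0.00157209  0.2107003 ] hole in tool [ 0.07855355 -0.00046086  0.31451755]
[(0.59, [322.2, 253.0], (300, 213, 44, 76))]
expected tip [322.  212.9] collar back edge [322.  212.7] [322.  215.3] [346.8 236.1] [297.3 236.1]
```

View pics/w7.png

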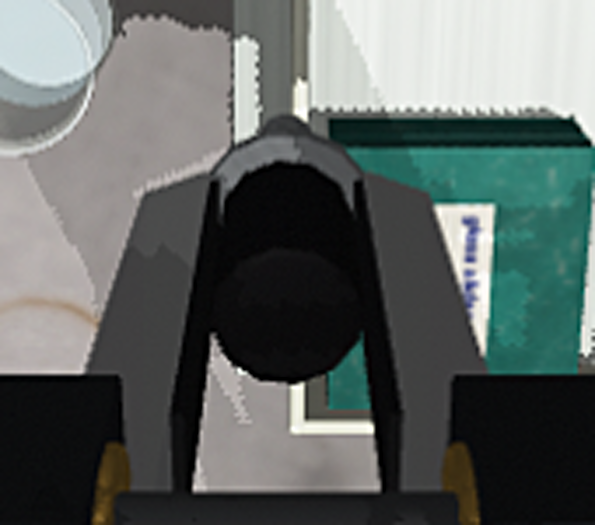

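Call:
step_arm(
  commands=[
    [[30,0,0,0,0,0,10],[35,-0.5,0,0,0,0,10],[15.5,0,0,0,0,0,10],[0,0,0,0,0,0,10],[0,0,25,0,0,0,10],[0,0,20,0,0,0,10],[0,0,8,0,0,0,10],[0,0,5,0,0,0,10],[0,0,5,0,0,0,10],[0,0,5,0,0,0,10],[0,0,0,0,0,0,10]],
  ],
)

```text
time: 17.9
tool_pos: [0.5024, -0.2819, 0.304]
ee_rot: [-3.142, -0.0, 2.023]
wrist_force: [-0.4, -0.0, -0.2]
width: 0.0233
finger_force: 30.0
```

Call:
step_arm(
  commands=[
    [[0,0,5,0,0,0,10],[0,0,5,0,0,0,10],[0,0,5,0,0,0,10],[0,0,5,0,0,0,10],[0,0,0,0,0,0,10]],
  ],
)

```text
time: 18.52
tool_pos: [0.5023, -0.2819, 0.2834]
ee_rot: [-3.141, -0.001, 2.023]
wrist_force: [-0.3, 0.1, -0.9]
width: 0.0236
finger_force: 30.0
```

Call:
step_arm(
  commands=[
    [[0,0,5,0,0,0,10],[0,0,4,0,0,0,10],[0,0,3,0,0,0,10],[0,0,2,0,0,0,10],[0,0,0,0,0,0,10]],
  ],
)

```text
time: 19.15
tool_pos: [0.5024, -0.282, 0.27]
ee_rot: [-3.142, -0.0, 2.023]
wrist_force: [0.4, 1.2, -0.3]
width: 0.0232
finger_force: 30.0
```

Call:
step_arm(
  commands=[
    [[0,0,1.5,0,0,0,10],[0,0,0,0,0,0,10],[0,0,0,0,0,0,40],[0,0,0,0,0,0,50],[0,0,0,0,0,0,50],[0,0,0,0,0,0,50],[0,0,-15,0,0,0,50],[0,0,-40,0,0,0,50],[0,0,-40,0,0,0,50],[-40,0,-10,0,0,0,50],[-40,0,0,0,0,0,50],[0,0,0,0,0,0,50],[0,0,0,0,0,0,50]],
  ],
)

```text
time: 20.78
tool_pos: [0.5373, -0.3537, 0.374]
ee_rot: [3.141, -0.0, 2.023]
wrist_force: [-0.5, 0.3, 0.4]
width: 0.0499
finger_force: 0.0
```

```bash
python3 look.py w8 pin slide_box; python3 - <<'E'
from h import *
p=eyes.snapshot('side');w=cv2.imread('pics/w8.png')
h=np.zeros((390,800,3),'uint8')
h[:,:400]=cv2.resize(w[40:235,240:440],(400,390));h[:,400:]=cv2.resize(p['color'][140:238,280:380],(400,390),interpolation=cv2.INTER_CUBIC)[:,:,::-1]
cv2.imwrite('pics/m8.png',h)
E
```

```text
[ 0.5373 -0.3537  0.374 ] [ 3.1413e+00 -5.0000e-04  2.0228e+00] 20.775 0.04994812878440472 [ 0.501 -0.28   0.354]
pin [320.3 109. ] 0.9 [ 0.5018 -0.2839  0.052 ]
slide_box [367.7 245.9] 0.74 [ 0.6222 -0.4024  0.004 ]
```

View pics/m8.png

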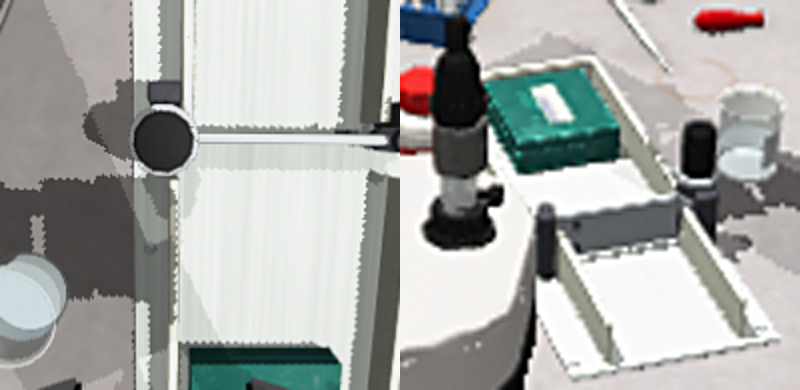

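The left (wrist) crop shows the pin concentric on the knuckle at crop (163,140). The right (side) crop shows the pin upright with its collar seated at (697,180), the gate shut, and the box flat at the far end at (555,115).

```bash
python3 -c "
from bench import robot;print(robot.close_job())"
```

```text
the job is handed in; nothing more can be done
None
```

I handed the job in after about 21 s of the 69 s allowed: the box is flat at the far end of the pen, the gate is shut, the pin is seated collar-down through its knuckles, and the bottle and beaker were never touched; the green look-alike pin, upright at first, was seen lying on the bench partway through, cause unknown, and `close_job` gave no verdict.

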